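# Clear the bench scale and weigh the blue spray can

### The job

We want to know how much paint is left in the blue spray can. Clear the bench scale first by standing the orange marker that was left on its pan in the yellow marker holder, right down to the bottom; then set the blue can upright on the empty pan, centred inside the dark ring, gently enough that the sprung pan is never driven down to its stop. Leave the white can and the green can where they stand.

Things in the scene. Friction and masses are not known exactly. Their poses are not given: they have to be found in the camera images.
- marker: Chunky orange paint marker, 22 mm diameter, 130 mm long, lower 45 mm is a black cap; standing upright on that cap, anywhere on the pan of the scale up to 65 mm from its centre. Origin at the centre of its underside (cap end), z along the marker.
- marker_mid (a point): Point on the marker's axis half way along it, 65 mm from either end.
- holder: Yellow round upright tube fixed to the bench, open at the top: 85 mm tall, 48 mm outer and 40 mm inner diameter, inner floor 6 mm above the bench, on a flat flange 84 mm in diameter and 5 mm thick. Origin at the centre of its underside on the bench, z up.
- can_blue: Blue (blue body and cap, white band) aerosol can standing upright, 52 mm diameter, 165 mm tall; the top 50 mm is a 48 mm diameter cap. Origin at the centre of its underside, z up its axis. It weighs 0.2 to 0.4 kg.
- can_white: White (white body and cap, blue band) aerosol can standing upright, 52 mm diameter, 165 mm tall; the top 50 mm is a 48 mm diameter cap. Origin at the centre of its underside, z up its axis.
- can_green: Green (green body and cap, white band) aerosol can standing upright, 52 mm diameter, 165 mm tall; the top 50 mm is a 48 mm diameter cap. Origin at the centre of its underside, z up its axis.
- scale: Grey bench scale fixed to the bench, housing 215 x 170 mm and 46 mm high, with a dark sloping display panel at its -x end. Origin on the bench directly below the centre of the pan, z up. Above the housing is a flat round steel pan, 160 mm in diameter and 6 mm thick, its top 78 mm above the bench when empty.
- pan_center (a point): Centre of the pan's top surface; moves with the pan. Around it a flat dark ring is marked on the pan, 82 mm inner and 88 mm outer diameter.
- pan (a joint): How far the sprung pan is pressed down, in m: 0 empty, 0.020 at its stop; it sinks 1.25 mm per newton (about 2.5 to 5 mm under the blue can).

How it is judged:
By the outcome, as a careful person would: the job done as asked, in the order asked, and still so for the second after the job is handed in, with the robot touching nothing.
It also fails if it takes over 58 s, if anything falls off the work surface, if the arm or the gripper's body presses on something with over 40 N, if the wrist force passes 120 N, or if a joint passes its speed limit or range.

### The arm

A 6-joint arm with a two-finger parallel gripper is mounted at the origin on the work surface. World frame = base frame: x ahead of the robot, y to its left, z up, the work surface at z = 0. Lengths are in m, angles in rad, forces in N, time in s.
With the tool pointing down it reaches from about 0.35 to 0.85 m from the base axis. Payload 8.1 kg.
Tool frame: the origin (TCP) lies at the very end of the fingers, on their centre line; the grasp point (between the pads) lies 19 mm behind it; z points along the fingers, y is the line along which they close (so a half turn about z gives the same grasp; the last joint's range is limited). The gripper opens to 93 mm and grips with 3 to 60 N. Pads are 15 mm wide; open, the fingers measure 128 mm over their backs; the gripper's body (75 mm by 188 mm) begins 65 mm behind the grasp point.
Start: joints at [1.118, 0.13, 1.488, -0, 1.523, -0.085], TCP at [0.216, 0.56, 0.219] pointing down, gripper open.
Joint ranges: [-2.96, 2.96], [-0.89, 2.26], [0.02, 2.5], [-1.34, 4.48], [0, 2.73], [-2.66, 2.66]. Speed limits (rad/s): [2.39, 2.39, 2.79, 3.14, 3.14, 3.14].

### API

Orientations are given as a rotation vector (axis times angle).
In Python, from plant import robot, imaging gives the robot as it stands.
- The arm moves only by the tool jog_arm, never from a script. Its argument "rows" is a list of rows, each a list of 2 entries, a list of its own where there are three numbers: the shift along the tool's x, y, z each as a share of 0.2 m, from -1 to 1, then the turn, a rotation vector about the tool's x, y, z each as a share of pi/2 rad, from -1 to 1. A call has 1 to 5 rows; each row is the pose to reach, as a shift and turn from the pose commanded when the call began, along the tool's axes at that moment; what a row does not reach only later rows make up. A row lasts 1/10 s, in which the tool goes at most 50 mm and 8.59 degrees, less where a joint would pass 70% of its speed; a pose out of reach is approached as far as the arm can. A call with a number of a shift or a turn outside -1 to 1 is refused whole. A call with a gripper value outside its range is refused whole. "hand" is the closure, from -1 (fully open) to 1 (shut), set as the call begins (left out, the last holds). The fingers move at their own pace and stop on an object; "squeeze" is the grip in N (left out, the last holds). Time passes only in rows, so rows that repeat a pose let the fingers close. It gives the time, the measured TCP pose, the force, the opening and the grip force at its end, in the units of the state.
- robot.read_state(): the state, without advancing time (a new reading comes with each control period).
- imaging.read_camera(name): name is "scene" or "top" or "wrist"; returns a dict with "frame" (384x512x3 uint8, red, green, blue), "vertical_fov" (degrees; the focal length in pixels is half the picture's height over the tangent of half this angle, whatever the lens; pixels are square), "cx", "cy" (the principal point, pixels), "R" (3x3) and "t" (3): a world point X has camera coordinates R X + t. Camera axes: x right, y down, z forward; pixel columns grow to the right and rows downward; lengths in m; the calibration is good to about 2 mm. A picture is of the moment at which its call begins. There is no depth.
- robot.close_job(): hands the job in; it is judged then, once.
The state is a dict: "t": time; "q": joint angles; "dq": joint speeds; "joint_torque": joint torques, N m; "tool_pos": TCP position; "orientation": TCP orientation; "force": force on the tool from outside, world axes, zero at the start; "wrist_torque": the same for the moment, N m; "opening": finger opening in m; "gripper_force": force on a finger pad.
Only numpy, scipy, OpenCV 4.12 (cv2) and the standard library are available. Lean on these libraries where they do the work, as an engineer would, in place of code of your own. Each camera call takes 0.05 s, during which the arm holds its last target. There are 200 camera calls.

## Working session

There is one attempt and no reset: what is moved stays moved. The work goes in short steps, Python scripts to look and compute and a tool call to move; the robot and the scene stay as the last step left them, time stands still between calls to the robot, and variables do not carry over. Pictures are saved under pics/ and viewed, at most 10 in all, crops included, and the job is handed in when it is done.

Besides the shell and the picture viewer there is one more tool, called as name([rows], argument=value, ...), one row to a line, values as JSON. jog_arm: Moves the arm, as the interface text tells. Its arguments: {"type":"object","properties":{"rows":{"type":"array"},"hand":{"type":"number"},"squeeze":{"type":"number"}},"required":["rows"]}

```bash
ls; mkdir -p pics
python3 - <<'E'
from plant import robot, imaging
import cv2, pickle, numpy as np
d={n:imaging.read_camera(n) for n in ("scene","top","wrist")}
pickle.dump(d,open("cams0.pkl","wb"))
for n in d:
    c=d[n];print(n,c["vertical_fov"],c["cx"],c["cy"],np.round(c["R"],3).tolist(),np.round(c["t"],3))
im=np.vstack([d["scene"]["frame"],d["top"]["frame"]])[:,:,::-1]
cv2.imwrite("pics/s.png",cv2.resize(d["scene"]["frame"][:,:,::-1],(768,576)))
cv2.imwrite("pics/t.png",cv2.resize(d["top"]["frame"][:,:,::-1],(768,576)))
print(robot.read_state())
E
```

```text
pics
scene 48.916366026975396 256.95610997760343 189.6550634534443 [[0.209, 0.978, 0.023], [0.536, -0.095, -0.839], [-0.818, 0.187, -0.544]] [-0.09  -0.199  1.544]
top 52.90944945354674 258.95006404182817 188.77288136705477 [[-0.005, -1.0, -0.021], [-0.984, 0.009, -0.177], [0.177, 0.019, -0.984]] [0.01  0.538 0.896]
wrist 66.58678403627444 253.35578142899013 193.1516811273359 [[0.359, 0.933, -0.002], [0.895, -0.344, 0.285], [0.265, -0.105, -0.958]] [-0.598 -0.034  0.392]
{'t': 0.15, 'q': array([ 1.11760584e+00,  1.30974088e-01,  1.48900340e+00, -4.15855752e-05,
        1.52300821e+00, -8.53936671e-02]), 'dq': array([-0.00042694, -0.00298409, -0.00419944, -0.00019496, -0.00021099,
       -0.00028058]), 'joint_torque': array([ 6.14417895e-04, -5.60480547e+01, -4.92332017e+01,  7.68495421e-02,
        3.05930874e-02, -7.82847997e-05]), 'tool_pos': array([0.21553757, 0.55948872, 0.21785068]), 'orientation': array([-5.74419344e-01, -3.08829489e+00,  2.12645537e-03]), 'force': array([-0.44314359, -0.1156101 ,  0.41705411]), 'wrist_torque': array([-0.03950994,  0.01647126, -0.0068997 ]), 'gripper_force': 0.0, 'opening': 0.09294878901205653}
```

View pics/s.png

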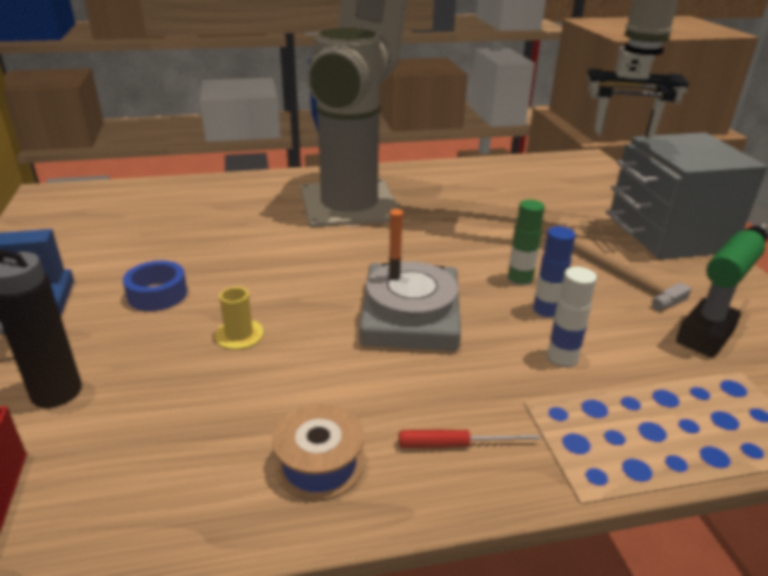

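View pics/t.png

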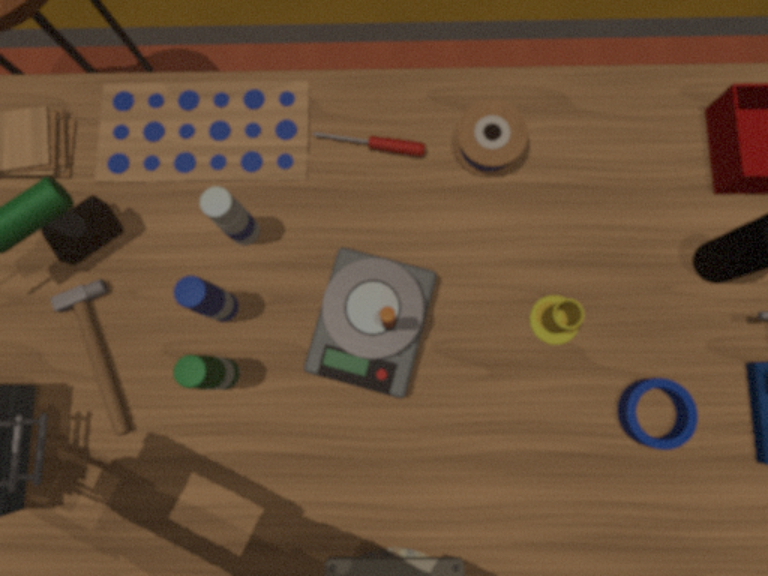

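The scene view shows the marker at (395,245), holder at (236,318), pan at (412,287) and blue can at (555,272). It sits between green (526,243) and white (570,315). In the top view the pan centre is (373,307), marker top (388,316), holder flange (556,320), blue cap (191,292), green (191,371) and white (216,202). Next I fit silhouettes for positions.

```bash
cat > h.py <<'E'
import numpy as np, cv2
from scipy.optimize import minimize
def proj(c,X):
    f=c["frame"].shape[0]/2/np.tan(np.radians(c["vertical_fov"])/2)
    Y=np.atleast_2d(X)@np.array(c["R"]).T+np.array(c["t"])
    return np.c_[f*Y[:,0]/Y[:,2]+c["cx"], f*Y[:,1]/Y[:,2]+c["cy"]]
A=np.linspace(0,2*np.pi,60,endpoint=False)
def ring(x,y,z,r): return np.c_[x+r*np.cos(A),y+r*np.sin(A),np.full(60,z)]
def colour(c,name):
    h=cv2.cvtColor(c["frame"],cv2.COLOR_RGB2HSV).astype(int); H,S,V=h[...,0],h[...,1],h[...,2]
    return {"blue":(H>105)&(H<130)&(S>120),"green":(H>45)&(H<85)&(S>90),"orange":(H>=5)&(H<15)&(S>185)&(V>80),
            "yellow":(H>22)&(H<33)&(S>150),"white":(S<40)&(V>165)}[name]
def hullmask(shape,P,s=4):
    m=np.zeros((shape[0]*s,shape[1]*s),np.uint8)
    cv2.fillConvexPoly(m,cv2.convexHull(np.round((P+.5)*s).astype(np.int32)),1)
    return cv2.resize(m.astype(np.float32),(shape[1],shape[0]),interpolation=cv2.INTER_AREA)
def model(c,xy,parts):
    m=0
    for (z0,r0,z1,r1) in parts:
        m=np.maximum(m,hullmask(c["frame"].shape,proj(c,np.r_[ring(*xy,z0,r0),ring(*xy,z1,r1)])))
    return m
def fit(cams,col,parts,xy0,rad=25,hull=False,names=("scene","top")):
    obs=[]
    for n in names:
        c=cams[n]; win=cv2.dilate((model(c,xy0,parts)>0).astype(np.uint8),np.ones((rad,rad)))
        m=(colour(c,col)&(win>0)).astype(np.uint8)
        k,l,st,_=cv2.connectedComponentsWithStats(m)
        if hull:
            P=np.argwhere(np.isin(l,[i for i in range(1,k) if st[i,4]>12]))[:,::-1].astype(float)
            m=hullmask(m.shape,P) if len(P) else m
        obs.append((c,m))
    def cost(xy): return sum(1-np.minimum(m,q).sum()/np.maximum(m,q).sum() for c,m in obs for q in [model(c,xy,parts)])
    r=minimize(cost,xy0,method="Nelder-Mead",options=dict(initial_simplex=np.array(xy0)+[[0,0],[.012,0],[0,.012]],xatol=1e-4,fatol=1e-4))
    return r.x,r.fun,[int(m.sum()) for c,m in obs]
def ray(c,px,z):
    f=c["frame"].shape[0]/2/np.tan(np.radians(c["vertical_fov"])/2); R=np.array(c["R"])
    d=R.T@np.array([(px[0]-c["cx"])/f,(px[1]-c["cy"])/f,1]); o=-R.T@np.array(c["t"])
    return (o+d*(z-o[2])/d[2])[:2]
CAN=[(0,.026,.165,.024)]
CAN=[(0,.026,.115,.026),(.0,.026,.165,.024)]
HOLD=[(0,.042,.005,.042),(.005,.024,.085,.024)]
E
python3 - <<'E'
from h import *; import pickle
d=pickle.load(open("cams0.pkl","rb")); T=d["top"]
g=lambda u,v,z: ray(T,((u+.5)/1.5-.5,(v+.5)/1.5-.5),z)
for name,col,parts,uv,z,hl in [("blue","blue",CAN,(191,292),.165,1),("green","green",CAN,(191,371),.165,1),
  ("holder","yellow",HOLD,(556,320),.005,0),("marker","orange",[(.123,.011,.208,.011)],(388,316),.208,0),("pan","white",[(.078,.041,.078,.041)],(373,307),.078,1)]:
    x0=g(*uv,z); print(name,x0)
    for ns in [("scene","top"),("top",),("scene",)]: print("   ",ns,*fit(d,col,parts,x0,hull=hl,names=ns))
print("white",g(216,202,.165), "white base",g(244,232,.0))
# direction of the scale: display side
print("scale corners",[g(*p,.046) for p in [(342,249),(437,271),(404,397),(305,370)]])
E
```

```text
blue [0.50694037 0.28685263]
    ('scene', 'top') [0.50548724 0.28856357] 1.347964882850647 [392, 299]
    ('top',) [0.50833742 0.28531196] 0.6736820936203003 [299]
    ('scene',) [0.3519513  0.37981249] 0.5972124338150024 [392]
green [0.39505818 0.28065254]
    ('scene', 'top') [0.39468426 0.28044716] 0.8143487572669983 [793, 382]
    ('top',) [0.39605588 0.2810391 ] 0.5844693183898926 [382]
    ('scene',) [0.38758656 0.28819319] 0.22447609901428223 [793]
holder [ 0.48074885 -0.27332138]
    ('scene', 'top') [ 0.48228726 -0.27107904] 1.2029591798782349 [173, 597]
    ('top',) [ 0.48215218 -0.27103583] 0.3782656788825989 [597]
    ('scene',) [ 0.48090875 -0.27002371] 0.8237130641937256 [173]
marker [0.46490652 0.00409612]
    ('scene', 'top') [0.31896816 0.03758823] 1.9790685176849365 [5, 0]
    ('top',) [0.46490652 0.00409612] 1.0 [0]
    ('scene',) [0.31896816 0.03758823] 0.9790685772895813 [5]
pan [0.4951675  0.03027717]
    ('scene', 'top') [0.49504774 0.03109142] 1.1271212100982666 [372, 0]
    ('top',) [0.4951675  0.03027717] 1.0 [0]
    ('scene',) [0.49504774 0.03109142] 0.12712115049362183 [372]
white [0.64086018 0.25723987] white base [0.64032237 0.2600197 ]
scale corners [array([0.59679151, 0.08305163]), array([ 0.55818073, -0.07311264]), array([ 0.35599821, -0.01706306]), array([0.39907949, 0.14044132])]
```

Run:
```python
from h import *; import pickle
d=pickle.load(open("cams0.pkl","rb"))
for n,pts in [("top",dict(blue=(191,292),body=(225,303),orange=(388,314),yel=(545,325),yel2=(572,328),pan=(372,300),panout=(340,320),wood=(480,300))),("scene",dict(blue=(560,240),blue2=(550,298),orange=(396,230),yel=(236,318),fl=(236,340),pan=(412,286),panout=(440,298),wood=(300,260)))]:
    c=d[n]; h=cv2.cvtColor(c["frame"],cv2.COLOR_RGB2HSV)
    for k,(u,v) in pts.items(): u,v=int(u/1.5),int(v/1.5); print(n,k,h[v,u],c["frame"][v,u])
```

```text
top blue [111 129 111] [ 55  71 111]
top body [15 23 68] [68 65 62]
top orange [ 15 156 139] [139  96  54]
top yel [ 21 180  82] [82 64 24]
top yel2 [ 26 167 127] [127 115  44]
top pan [ 30  14 143] [143 143 135]
top panout [ 11  29 124] [124 115 110]
top wood [ 17 138 113] [113  86  52]
scene blue [113 134  84] [40 50 84]
scene blue2 [ 18  43 120] [120 112 100]
scene orange [ 10 179 118] [118  63  35]
scene yel [ 22 164 121] [121  99  43]
scene fl [ 22 163 144] [144 118  52]
scene pan [ 18  27 210] [210 201 188]
scene panout [ 14  31 164] [164 153 144]
scene wood [ 15 119 175] [175 134  93]
```

```bash
python3 - <<'E'
s=open("h.py").read()
i=s.index("def colour"); j=s.index("def hullmask")
s=s[:i]+'''def colour(c,name):
    F=cv2.GaussianBlur(c["frame"],(3,3),0)
    h=cv2.cvtColor(F,cv2.COLOR_RGB2HSV).astype(int); H,S,V=h[...,0],h[...,1],h[...,2]; R,G,B=F.astype(int).transpose(2,0,1)
    return {"blue":(H>100)&(H<130)&(S>80),"green":(H>40)&(H<90)&(S>70),"orange":(R>1.6*G)&(S>140),
            "yellow":(H>=20)&(H<33)&(S>145),"white":(S<50)&(V>(172 if V.mean()>95 else 128))}[name]
'''+s[j:]
open("h.py","w").write(s)
E
python3 - <<'E'
from h import *; import pickle
d=pickle.load(open("cams0.pkl","rb"))
print([cv2.cvtColor(d[n]["frame"],cv2.COLOR_RGB2HSV)[...,2].mean() for n in d])
for name,col,parts,x0,hl in [("blue","blue",CAN,(.507,.286),1),("green","green",CAN,(.395,.281),1),
  ("holder","yellow",HOLD,(.482,-.271),0),("marker","orange",[(.123,.011,.208,.011)],(.465,.004),0),("pan","white",[(.078,.041,.078,.041)],(.495,.031),1)]:
    print(name)
    for ns in [("scene","top"),("top",),("scene",)]: print("   ",ns,*fit(d,col,parts,x0,rad=15,hull=hl,names=ns))
rows=[]
for n,(u,v,w,h) in dict(top=(110,120,290,145),scene=(140,120,260,130)).items():
    im=d[n]["frame"][:,:,::-1].copy()
    for i,cn in enumerate(["blue","orange","yellow","white"]): im[colour(d[n],cn)]=[(255,0,0),(0,0,255),(0,255,255),(255,255,255)][i]
    rows.append(cv2.resize(im[v:v+h,u:u+w],(600,290),interpolation=cv2.INTER_NEAREST))
cv2.imwrite("pics/m.png",np.vstack(rows))
E
```

```text
[np.float64(135.5676066080729), np.float64(107.82625325520833), np.float64(149.11345926920572)]
blue
    ('scene', 'top') [0.50578348 0.28843392] 0.9469925761222839 [830, 331]
    ('top',) [0.50833479 0.28587913] 0.6390777826309204 [331]
    ('scene',) [0.49904903 0.29712505] 0.29917728900909424 [830]
green
    ('scene', 'top') [0.39546757 0.28096014] 0.5971008539199829 [821, 558]
    ('top',) [0.39607011 0.28185922] 0.39509516954421997 [558]
    ('scene',) [0.38624257 0.28724966] 0.19575589895248413 [821]
holder
    ('scene', 'top') [ 0.48273148 -0.27119614] 0.173397958278656 [872, 906]
    ('top',) [ 0.48273585 -0.27129125] 0.057843685150146484 [906]
    ('scene',) [ 0.48171956 -0.27183733] 0.11323034763336182 [872]
marker
    ('scene', 'top') [0.46676503 0.00670123] 1.210207462310791 [221, 9]
    ('top',) [0.44625586 0.00627637] 0.9324578046798706 [9]
    ('scene',) [0.47070451 0.00487772] 0.25816649198532104 [221]
pan
    ('scene', 'top') [0.49408056 0.03216765] 1.1883697509765625 [346, 0]
    ('top',) [0.495 0.031] 1.0 [0]
    ('scene',) [0.49408056 0.03216765] 0.18836969137191772 [346]
```

View pics/m.png

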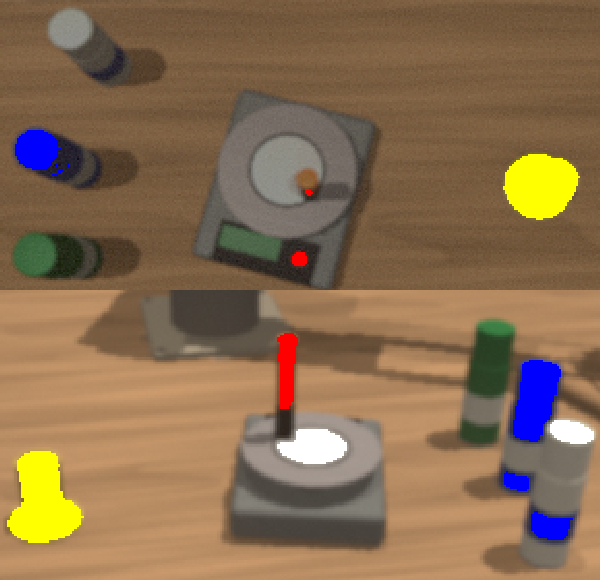

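The masks are right: holder ≈ (.4825,-.271), marker ≈ (.467,.005), pan ≈ (.4945,.032), blue can ≈ (.507,.286). I'm moving towards the marker at a safe height.

jog_arm([
  [[-0.72,-0.71,-0.1],[0,0,0]],
  [[-0.72,-0.71,-0.1],[0,0,0]],
  [[-0.72,-0.71,-0.1],[0,0,0]],
  [[-0.72,-0.71,-0.1],[0,0,0]],
  [[-0.72,-0.71,-0.1],[0,0,0]],
], hand=-1)

```text
t: 0.65
tool_pos: [0.3012, 0.3718, 0.2392]
orientation: [0.581, 3.086, -0.001]
force: [0.7, 0.8, 0.6]
opening: 0.0927
gripper_force: 0.0
```

jog_arm([
  [[-0.72,-0.71,-0.1],[0,0,0]],
  [[-0.72,-0.71,-0.1],[0,0,0]],
  [[-0.72,-0.71,-0.1],[0,0,0]],
  [[-0.72,-0.71,-0.1],[0,0,0]],
  [[-0.72,-0.71,-0.1],[0,0,0]],
])

```text
t: 1.15
tool_pos: [0.3844, 0.1872, 0.2593]
orientation: [0.584, 3.085, -0.001]
force: [-0.6, 0.8, 0.2]
opening: 0.093
gripper_force: 0.0
```

Run:
```python
from plant import robot, imaging
import cv2, pickle, numpy as np
d={n:imaging.read_camera(n) for n in ("scene","top","wrist")}
pickle.dump(d,open("cams1.pkl","wb"))
s=robot.read_state();print(s["t"],s["tool_pos"],s["orientation"],s["force"])
cv2.imwrite("pics/w1.png",cv2.resize(d["wrist"]["frame"][:,:,::-1],(768,576)))
```

```text
1.3 [0.38224022 0.1917118  0.25843998] [-5.76330432e-01 -3.08766861e+00 -7.73377198e-04] [-0.52528018  0.85960898  0.35365846]
```

View pics/w1.png

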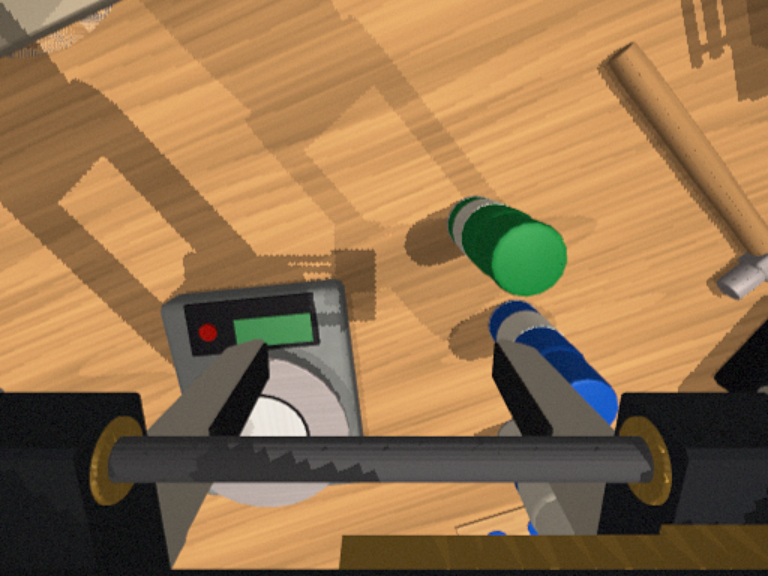

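The wrist view shows green's cap at (529,257), blue's cap at (585,400), and the pan at (270,430) partly behind the gripper. The marker is hidden. I'll move above it.

jog_arm([
  [[-0.73,-0.72,0],[0,0,0]],
  [[-0.73,-0.72,0],[0,0,0]],
  [[-0.73,-0.72,0],[0,0,0]],
  [[-0.73,-0.72,0],[0,0,0]],
  [[-0.73,-0.72,0],[0,0,0]],
])

```text
t: 1.8
tool_pos: [0.4679, 0.0022, 0.2578]
orientation: [-0.577, -3.087, 0.002]
force: [-0.9, 0.0, -1.4]
opening: 0.0931
gripper_force: 0.0
```

Run:
```python
from plant import robot, imaging
import cv2, pickle, numpy as np
d={n:imaging.read_camera(n) for n in ("scene","wrist")}
pickle.dump(d,open("cams2.pkl","wb"))
s=robot.read_state();print(s["t"],s["tool_pos"],s["orientation"],s["force"])
cv2.imwrite("pics/w2.png",np.hstack([d["wrist"]["frame"][150:,:,::-1],d["scene"]["frame"][60:294,180:420,::-1]]))
```

```text
1.9 [0.46690007 0.00525313 0.25792245] [-5.74610171e-01 -3.08688370e+00 -7.51947417e-04] [-0.07781719  0.63324863 -0.18054008]
```

View pics/w2.png

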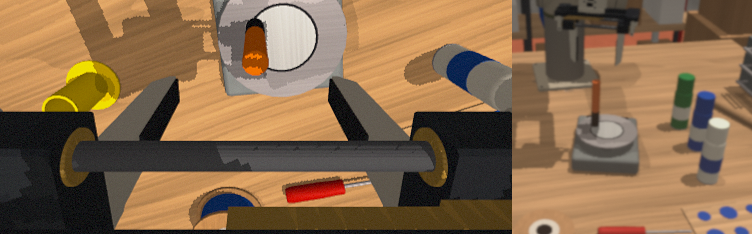

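The marker (top at about (255,214) full-frame), the ring (centre (285,188)) and the holder are all visible between the fingers. I'm fitting them now.

Run:
```python
from h import *; import pickle
d=pickle.load(open("cams2.pkl","rb")); W=d["wrist"]
F=cv2.GaussianBlur(W["frame"],(3,3),0); h=cv2.cvtColor(F,cv2.COLOR_RGB2HSV).astype(int)
r=lambda z,xy:[(z,.041,z,.041)]
# orange via hue/saturation
import h as hh
base=hh.colour
def col(c,n):
    F=cv2.GaussianBlur(c["frame"],(3,3),0); h=cv2.cvtColor(F,cv2.COLOR_RGB2HSV).astype(int)
    if n=="orange": return (h[...,0]<15)&(h[...,1]>200)&(h[...,2]>90)
    if n=="white": return (h[...,1]<25)&(h[...,2]>170)
    return base(c,n)
hh.colour=col
for nm,c_,parts,x0,hl in [("marker","orange",[(.123,.011,.208,.011)],(.467,.005),0),("ring","white",[(.078,.041,.078,.041)],(.495,.031),1),("holder","yellow",HOLD,(.482,-.271),1)]:
    print(nm,*hh.fit(d,c_,parts,x0,rad=11,hull=hl,names=("wrist",)))
print("scene marker",fit(d,"orange",[(.123,.011,.208,.011)],(.467,.005),rad=15,names=("scene",)))
print("pixel marker top",hh.ray(W,(255,214),.208)," ring",hh.ray(W,(285,188),.078), "TCP px",proj(W,[.4669,.0052,.258]))
for p in [(280,180),(255,205),(254,217),(80,225),(240,190)]: print(p,h[p[1],p[0]])
im=W["frame"][:,:,::-1].copy()
for nm,xy in dict(a=(.467,.005)).items():
    for z in (.123,.208):
        cv2.polylines(im,[np.round(proj(W,ring(*xy,z,.011))).astype(np.int32)],True,(255,0,0))
cv2.polylines(im,[np.round(proj(W,ring(.495,.031,.078,.041))).astype(np.int32)],True,(0,255,0))
cv2.imwrite("pics/w3.png",cv2.resize(im[130:280,0:400],(800,300)))
```

```text
marker [0.46716474 0.00317968] 0.1855129599571228 [932]
ring [0.49573789 0.02934184] 0.19672465324401855 [2725]
holder [ 0.48227664 -0.27495258] 0.1865009069442749 [2980]
scene marker (array([0.467, 0.005]), np.float64(1.0), [0])
pixel marker top [0.46903049 0.00306009]  ring [0.49634115 0.03258946] TCP px [[257.33127456 238.26200385]]
(280, 180) [ 19  20 222]
(255, 205) [ 15 255 229]
(254, 217) [ 14 255 199]
(80, 225) [ 25 255 161]
(240, 190) [ 7 24 97]
```

View pics/w3.png

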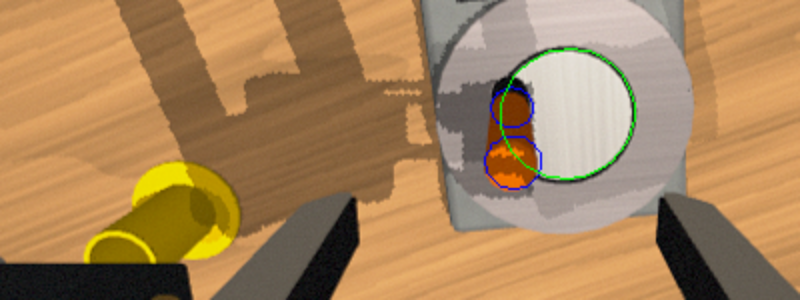

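jog_arm([
  [[0,-0.007,0.1],[0,0,0]],
  [[0,-0.007,0.2],[0,0,0]],
  [[0,-0.007,0.3],[0,0,0]],
  [[0,-0.007,0.4],[0,0,0]],
  [[0,-0.007,0.44],[0,0,0]],
])

```text
t: 2.4
tool_pos: [0.4647, 0.0061, 0.1684]
orientation: [-0.568, -3.086, -0.001]
force: [0.9, -0.9, 0.7]
opening: 0.0932
gripper_force: 0.0
```

jog_arm([
  [[0,0,0],[0,0,0]],
  [[0,0,0],[0,0,0]],
  [[0,0,0],[0,0,0]],
  [[0,0,0],[0,0,0]],
  [[0,0,0],[0,0,0]],
], hand=1, squeeze=20)

```text
t: 2.9
tool_pos: [0.4667, 0.0031, 0.1714]
orientation: [0.575, 3.087, 0.0]
force: [0.7, 1.2, 0.4]
opening: 0.0574
gripper_force: 0.0
```

jog_arm([
  [[0,0,0],[0,0,0]],
  [[0,0,0],[0,0,0]],
  [[0,0,0],[0,0,0]],
  [[0,0,0],[0,0,0]],
  [[0,0,0],[0,0,0]],
])

```text
t: 3.4
tool_pos: [0.4663, 0.0031, 0.1706]
orientation: [-0.575, -3.089, -0.0]
force: [-0.7, 0.5, -0.2]
opening: 0.0217
gripper_force: 20.0
```

jog_arm([
  [[0,0,-0.05],[0,0,0]],
  [[0,0,-0.15],[0,0,0]],
  [[0,0,-0.25],[0,0,0]],
  [[0,0,-0.35],[0,0,0]],
  [[0,0,-0.4],[0,0,0]],
])

```text
t: 3.9
tool_pos: [0.4672, 0.0031, 0.2534]
orientation: [0.574, 3.086, 0.0]
force: [0.7, -0.8, -1.0]
opening: 0.0218
gripper_force: 20.0
```

```bash
cat > go.py <<'E'
import sys
from plant import robot
import numpy as np
from scipy.spatial.transform import Rotation as Ro
s=robot.read_state(); R=Ro.from_rotvec(s["orientation"])
t=np.array([float(v) for v in sys.argv[1:4]])
print(s["t"],s["tool_pos"].round(4),"tilt",R.as_matrix()[:,2].round(3),"shares",(R.inv().apply(t-s["tool_pos"])/.2).round(3),s["force"].round(1),s["opening"].round(4))
E
python3 go.py .4825 -.272 .25
```

```text
Traceback (most recent call last):
  File "go.py", line 7, in <module>
    print(s["t"],s["tool_pos"].round(4),"tilt",R.as_matrix()[:,2].round(3),"shares",(R.inv().apply(t-s["tool_pos"])/.2).round(3),s["force"].round(1),s["opening"].round(4))
                                                                                                                                                     ^^^^^^^^^^^^^^^^^^
AttributeError: 'float' object has no attribute 'round'
```

jog_arm([
  [[-0.07,-0.15,0],[0,0,0]],
  [[-0.14,-0.31,0],[0,0,0]],
  [[-0.21,-0.46,0],[0,0,0]],
  [[-0.28,-0.62,0],[0,0,0]],
  [[-0.28,-0.62,0],[0,0,0]],
])

```text
t: 4.4
tool_pos: [0.4736, -0.1361, 0.2504]
orientation: [-0.58, -3.087, 0.002]
force: [-0.6, 0.4, 0.9]
opening: 0.0218
gripper_force: 20.0
```

```bash
sed -i 's/s\["opening"\].round(4)/s["opening"]/' go.py
python3 - <<'E'
from plant import robot, imaging
import pickle
d={n:imaging.read_camera(n) for n in ("scene","top","wrist")}
pickle.dump(d,open("cams3.pkl","wb"))
from h import *
import h as hh
base=hh.colour
def col(c,n):
    F=cv2.GaussianBlur(c["frame"],(3,3),0); h=cv2.cvtColor(F,cv2.COLOR_RGB2HSV).astype(int)
    if c is d["wrist"] and n=="yellow": return (h[...,0]>18)&(h[...,0]<33)&(h[...,1]>200)
    return base(c,n)
hh.colour=col
for n in d: print(n,hh.fit(d,"yellow",HOLD,(.4825,-.272),rad=11,names=(n,)))
W=d["wrist"]; im=W["frame"][:,:,::-1].copy()
for z,r in ((0.005,.042),(.085,.024),(.085,.02)): cv2.polylines(im,[np.round(proj(W,ring(.4825,-.272,z,r))).astype(np.int32)],True,(255,0,0))
cv2.imwrite("pics/w4.png",cv2.resize(im[60:],(768,486)))
E
python3 go.py .4825 -.272 .25
```

```text
scene (array([ 0.48246026, -0.27130487]), np.float64(0.1082143783569336), [879])
top (array([ 0.47703732, -0.25941008]), np.float64(0.8707219362258911), [123])
wrist (array([ 0.48211823, -0.27380551]), np.float64(0.03988373279571533), [3057])
4.55 [ 0.4738 -0.1323  0.2505] tilt [-0.     0.001 -1.   ] shares [-0.292 -0.636  0.002] [ 0.6  0.6 -0.3] 0.02187774464571825
```

View pics/w4.png

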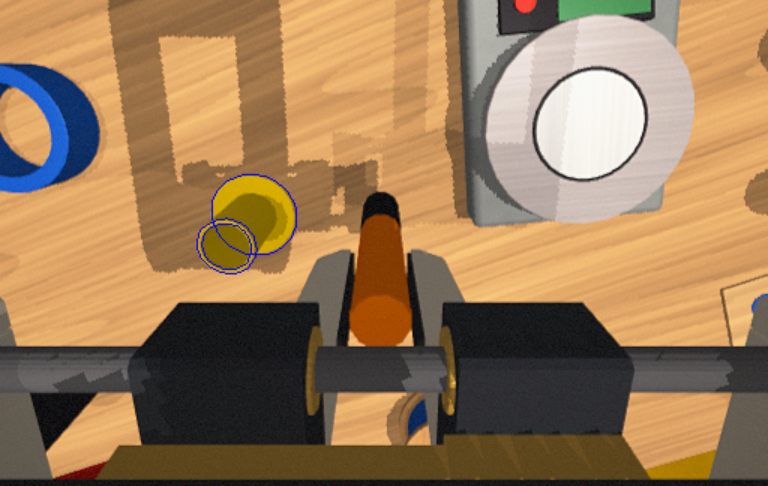

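The holder overlay fits, with the rim at (227,246), and the marker hangs straight with its base at (380,205). The holder is at (.482,-.2725).

jog_arm([
  [[-0.07,-0.16,0],[0,0,0]],
  [[-0.14,-0.32,0],[0,0,0]],
  [[-0.21,-0.47,0],[0,0,0]],
  [[-0.29,-0.63,0],[0,0,0]],
  [[-0.29,-0.63,0],[0,0,0]],
])

```text
t: 5.05
tool_pos: [0.4828, -0.2732, 0.2503]
orientation: [-0.577, -3.088, 0.001]
force: [-0.3, 0.1, -1.4]
opening: 0.0221
gripper_force: 20.0
```

jog_arm([
  [[0,0,0.1],[0,0,0]],
  [[0,0,0.15],[0,0,0]],
  [[0,0,0.2],[0,0,0]],
  [[0,0,0.25],[0,0,0]],
  [[0,0,0.25],[0,0,0]],
])

```text
t: 5.55
tool_pos: [0.4822, -0.27, 0.1989]
orientation: [-0.573, -3.087, -0.002]
force: [-0.4, -0.3, 0.6]
opening: 0.0219
gripper_force: 20.0
```

```bash
python3 - <<'E'
from plant import robot, imaging
from h import *
W=imaging.read_camera("wrist"); T=imaging.read_camera("scene")
im=W["frame"][:,:,::-1].copy()
f=lambda a:cv2.resize(a,None,fx=2,fy=2)
for z,r in ((.085,.024),): cv2.polylines(im,[np.round(proj(W,ring(.4822,-.2725,z,r))).astype(np.int32)],True,(255,0,0))
s=T["frame"][100:300,60:260,::-1]
cv2.imwrite("pics/w5.png",np.hstack([f(im[100:300,150:350]),f(s)]))
E
python3 go.py .4822 -.2725 .2
```

```text
5.65 [ 0.4828 -0.2708  0.2007] tilt [-0.  0. -1.] shares [-0.    -0.009  0.004] [ 0.  -0.8  0.4] 0.021731734064460204
```

View pics/w5.png

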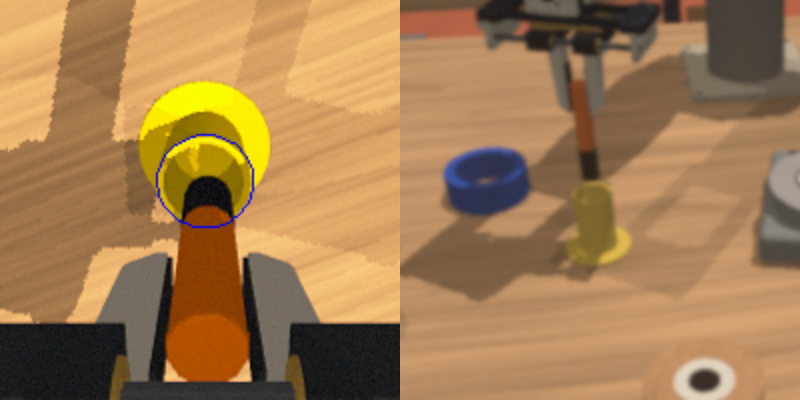

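The marker's tip hangs over the holder's mouth (rim centre (205,180), marker (208,190)), so I'm lowering it in.

jog_arm([
  [[0,-0.005,0.05],[0,0,0]],
  [[0,-0.005,0.1],[0,0,0]],
  [[0,-0.005,0.15],[0,0,0]],
  [[0,-0.005,0.2],[0,0,0]],
  [[0,-0.005,0.25],[0,0,0]],
])

```text
t: 6.15
tool_pos: [0.4821, -0.2719, 0.1494]
orientation: [-0.574, -3.088, -0.0]
force: [0.0, -0.3, -0.6]
opening: 0.0219
gripper_force: 20.0
```

jog_arm([
  [[0,0,0.05],[0,0,0]],
  [[0,0,0.1],[0,0,0]],
  [[0,0,0.15],[0,0,0]],
  [[0,0,0.2],[0,0,0]],
  [[0,0,0.22],[0,0,0]],
])

```text
t: 6.65
tool_pos: [0.4818, -0.2716, 0.1051]
orientation: [-0.574, -3.087, -0.001]
force: [-0.3, 0.4, -1.0]
opening: 0.0216
gripper_force: 20.0
```

jog_arm([
  [[0,0,0.005],[0,0,0]],
  [[0,0,0.01],[0,0,0]],
  [[0,0,0.015],[0,0,0]],
  [[0,0,0.02],[0,0,0]],
  [[0,0,0.025],[0,0,0]],
])

```text
t: 7.15
tool_pos: [0.4826, -0.2722, 0.1019]
orientation: [0.574, 3.088, -0.0]
force: [0.9, -0.6, -0.9]
opening: 0.0218
gripper_force: 20.0
```

jog_arm([
  [[0,0,0.005],[0,0,0]],
  [[0,0,0.005],[0,0,0]],
  [[0,0,0.01],[0,0,0]],
  [[0,0,0.01],[0,0,0]],
  [[0,0,0.01],[0,0,0]],
])

```text
t: 7.65
tool_pos: [0.4824, -0.2721, 0.0996]
orientation: [-0.575, -3.089, -0.0]
force: [-0.3, 0.1, -0.2]
opening: 0.0217
gripper_force: 20.0
```

jog_arm([
  [[0,0,0],[0,0,0]],
  [[0,0,0],[0,0,0]],
  [[0,0,0],[0,0,0]],
  [[0,0,0],[0,0,0]],
  [[0,0,0],[0,0,0]],
], hand=0.5)

```text
t: 8.15
tool_pos: [0.4825, -0.2721, 0.0997]
orientation: [0.574, 3.089, -0.0]
force: [-0.7, 0.8, -0.4]
opening: 0.0232
gripper_force: 0.0
```

jog_arm([
  [[0,0,-0.2],[0,0,0]],
  [[0,0,-0.4],[0,0,0]],
  [[0,0,-0.6],[0,0,0]],
  [[0,0,-0.7],[0,0,0]],
  [[0,0,-0.7],[0,0,0]],
])

```text
t: 8.65
tool_pos: [0.4842, -0.2733, 0.2442]
orientation: [0.573, 3.082, -0.005]
force: [0.9, -0.2, -1.1]
opening: 0.0236
gripper_force: 0.0
```

```bash
python3 - <<'E'
from plant import robot, imaging
import pickle
d={n:imaging.read_camera(n) for n in ("scene","wrist")}
pickle.dump(d,open("cams4.pkl","wb"))
from h import *
import h as hh
def col(c,n):
    F=cv2.GaussianBlur(c["frame"],(3,3),0).astype(int); h=cv2.cvtColor(F.astype(np.uint8),cv2.COLOR_RGB2HSV).astype(int)
    return (F[...,0]>1.6*F[...,1])&(h[...,1]>(140 if c is d["scene"] else 190))
hh.colour=col
for n in d:
  for b in (.006,.03,.06,.09): print(n,b,hh.fit(d,"orange",[(.085,.011,b+.13,.011)],(.4822,-.2725),rad=15,names=(n,)))
E
python3 go.py .5 0.28 .3
```

```text
scene 0.006 (array([ 0.48951689, -0.27153613]), np.float64(0.2554282546043396), [155])
scene 0.03 (array([ 0.49215192, -0.27140494]), np.float64(0.4649406671524048), [155])
scene 0.06 (array([ 0.49199541, -0.27192285]), np.float64(0.6121363639831543), [155])
scene 0.09 (array([ 0.49220031, -0.27081946]), np.float64(0.6996487975120544), [155])
wrist 0.006 (array([ 0.48210782, -0.27347451]), np.float64(0.1610184907913208), [661])
wrist 0.03 (array([ 0.47580143, -0.2706564 ]), np.float64(0.18831568956375122), [661])
wrist 0.06 (array([ 0.46588066, -0.26769803]), np.float64(0.39912480115890503), [661])
wrist 0.09 (array([ 0.45650148, -0.26394637]), np.float64(0.5502870082855225), [661])
8.75 [ 0.4825 -0.2721  0.2393] tilt [ 0. -0. -1.] shares [ 0.911  2.607 -0.304] [ 0.2 -0.2 -1.4] 0.022951101280607972
```

The marker is seated at the bottom (best fit at base z = 6 mm). Now I'm travelling to the blue can.

jog_arm([
  [[0.06,0.17,-0.05],[0,0,0]],
  [[0.13,0.38,-0.05],[0,0,0]],
  [[0.2,0.6,-0.05],[0,0,0]],
  [[0.26,0.78,-0.05],[0,0,0]],
  [[0.29,0.86,-0.05],[0,0,0]],
], hand=-1)

```text
t: 9.25
tool_pos: [0.489, -0.0874, 0.2471]
orientation: [-0.57, -3.086, -0.002]
force: [-0.0, 0.2, 0.7]
opening: 0.059
gripper_force: 0.0
```

jog_arm([
  [[0.06,0.17,-0.05],[0,0,0]],
  [[0.13,0.38,-0.05],[0,0,0]],
  [[0.2,0.6,-0.05],[0,0,0]],
  [[0.26,0.78,-0.05],[0,0,0]],
  [[0.29,0.86,-0.05],[0,0,0]],
])

```text
t: 9.75
tool_pos: [0.4965, 0.0937, 0.2569]
orientation: [-0.57, -3.085, 0.0]
force: [-0.5, 0.1, -0.2]
opening: 0.0921
gripper_force: 0.0
```

jog_arm([
  [[0.06,0.17,-0.05],[0,0,0]],
  [[0.13,0.38,-0.05],[0,0,0]],
  [[0.2,0.6,-0.05],[0,0,0]],
  [[0.26,0.78,-0.05],[0,0,0]],
  [[0.29,0.86,-0.05],[0,0,0]],
])

```text
t: 10.25
tool_pos: [0.5041, 0.2746, 0.2666]
orientation: [-0.57, -3.086, 0.003]
force: [-0.4, 0.2, -0.6]
opening: 0.0932
gripper_force: 0.0
```

```bash
python3 - <<'E'
from plant import robot, imaging
import pickle
W=imaging.read_camera("wrist"); T=imaging.read_camera("top"); pickle.dump((W,T),open("cams5.pkl","wb"))
from h import *
import h as hh
d={"wrist":W,"top":T}; d0=pickle.load(open("cams0.pkl","rb"))
def col(c,n):
    F=cv2.GaussianBlur(c["frame"],(3,3),0); h=cv2.cvtColor(F,cv2.COLOR_RGB2HSV).astype(int)
    return (h[...,0]>100)&(h[...,0]<130)&(h[...,1]>100)&(h[...,2]>(60 if c is W else 90))
hh.colour=col
print(hh.fit(d,"blue",[(0,.026,.115,.026),(.115,.024,.165,.024)],(.507,.286),rad=15,hull=True,names=("wrist",)))
print(hh.fit(d0,"blue",[(.165,.024,.165,.024)],(.507,.286),rad=11,hull=True,names=("top",)))
im=W["frame"][:,:,::-1].copy()
for z,r in ((.165,.024),(.115,.026),(0,.026)): cv2.polylines(im,[np.round(proj(W,ring(.507,.286,z,r))).astype(np.int32)],True,(0,255,0))
im2=W["frame"][:,:,::-1].copy(); im2[col(W,"b")]=(0,0,255)
cv2.imwrite("pics/w6.png",np.vstack([np.hstack([im[90:300,60:440],im2[90:300,60:440]])]))
E
python3 go.py .507 .286 .26
```

```text
(array([0.50640595, 0.28753077]), np.float64(0.10991466045379639), [2515])
(array([0.51033134, 0.28658393]), np.float64(0.29785531759262085), [274])
10.35 [0.5044 0.2735 0.2671] tilt [-0.004 -0.001 -1.   ] shares [0.01  0.063 0.035] [ 1.2 -0.3 -0.1] 0.09295915282168046
```

View pics/w6.png

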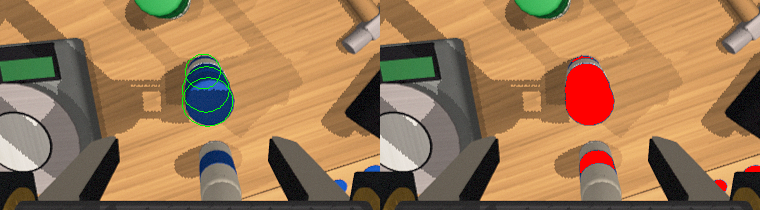

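The overlay at (.507,.286) matches the blue can (cap at (208,97)), and both fingers clear it and its neighbours. Next: descend around the cap, then grip.

jog_arm([
  [[0.012,0.067,0.05],[0,0,0]],
  [[0.012,0.067,0.25],[0,0,0]],
  [[0.012,0.067,0.45],[0,0,0]],
  [[0.012,0.067,0.65],[0,0,0]],
  [[0.012,0.067,0.74],[0,0,0]],
])

```text
t: 10.85
tool_pos: [0.5056, 0.2829, 0.1157]
orientation: [-0.576, -3.082, 0.007]
force: [-0.9, -0.0, -0.2]
opening: 0.0929
gripper_force: 0.0
```

jog_arm([
  [[0,0,0],[0,0,0]],
  [[0,0,0],[0,0,0]],
  [[0,0,0],[0,0,0]],
  [[0,0,0],[0,0,0]],
  [[0,0,0],[0,0,0]],
], hand=1, squeeze=30)

```text
t: 11.35
tool_pos: [0.5091, 0.2857, 0.1232]
orientation: [0.574, 3.087, 0.002]
force: [0.6, -0.1, -0.6]
opening: 0.0577
gripper_force: 0.0
```

jog_arm([
  [[0,0,0],[0,0,0]],
  [[0,0,0],[0,0,0]],
  [[0,0,0],[0,0,0]],
  [[0,0,0],[0,0,0]],
  [[0,0,0],[0,0,0]],
])

```text
t: 11.85
tool_pos: [0.5087, 0.2857, 0.1224]
orientation: [0.574, 3.088, 0.001]
force: [0.9, 1.7, 5.9]
opening: 0.048
gripper_force: 29.9
```

```bash
python3 go.py .507 .2868 .118
```

```text
11.85 [0.5087 0.2857 0.1224] tilt [ 0.001  0.001 -1.   ] shares [0.01  0.002 0.022] [0.9 1.7 5.9] 0.04801295470053219
```

jog_arm([
  [[0,0,-0.03],[0,0,0]],
  [[0,0,-0.1],[0,0,0]],
  [[0,0,-0.22],[0,0,0]],
  [[0,0,-0.36],[0,0,0]],
  [[0,0,-0.5],[0,0,0]],
])

```text
t: 12.35
tool_pos: [0.5076, 0.2851, 0.2228]
orientation: [-0.574, -3.088, 0.001]
force: [0.7, -0.1, -2.5]
opening: 0.0479
gripper_force: 29.8
```

jog_arm([
  [[0,0,-0.06],[0,0,0]],
  [[0,0,-0.12],[0,0,0]],
  [[0,0,-0.15],[0,0,0]],
  [[0,0,-0.15],[0,0,0]],
  [[0,0,-0.15],[0,0,0]],
])

```text
t: 12.85
tool_pos: [0.5077, 0.2851, 0.2503]
orientation: [-0.574, -3.087, 0.002]
force: [-1.3, -0.6, -2.0]
opening: 0.0484
gripper_force: 29.8
```

```bash
python3 go.py .4955 .031 .25
```

```text
12.85 [0.5077 0.2851 0.2503] tilt [-0.002 -0.001 -1.   ] shares [-0.4   -1.208  0.003] [-1.3 -0.6 -2. ] 0.048375284454525894
```

jog_arm([
  [[-0.03,-0.09,0],[0,0,0]],
  [[-0.08,-0.24,0],[0,0,0]],
  [[-0.13,-0.39,0],[0,0,0]],
  [[-0.18,-0.54,0],[0,0,0]],
  [[-0.2,-0.6,0],[0,0,0]],
])

```text
t: 13.35
tool_pos: [0.5017, 0.1558, 0.2506]
orientation: [-0.577, -3.087, 0.003]
force: [0.5, 0.2, -2.6]
opening: 0.0475
gripper_force: 29.9
```

jog_arm([
  [[-0.03,-0.09,0],[0,0,0]],
  [[-0.08,-0.24,0],[0,0,0]],
  [[-0.13,-0.39,0],[0,0,0]],
  [[-0.18,-0.54,0],[0,0,0]],
  [[-0.2,-0.6,0],[0,0,0]],
])

```text
t: 13.85
tool_pos: [0.496, 0.0302, 0.251]
orientation: [-0.577, -3.087, 0.001]
force: [-0.5, 0.4, -2.6]
opening: 0.0476
gripper_force: 29.9
```

jog_arm([
  [[0,0,0.03],[0,0,0]],
  [[0,0,0.06],[0,0,0]],
  [[0,0,0.09],[0,0,0]],
  [[0,0,0.12],[0,0,0]],
  [[0,0,0.12],[0,0,0]],
])

```text
t: 14.35
tool_pos: [0.4958, 0.0335, 0.2261]
orientation: [-0.572, -3.087, 0.0]
force: [-0.1, 0.6, -1.6]
opening: 0.0475
gripper_force: 29.9
```

```bash
python3 go.py .4955 .031 .2005
python3 - <<'E'
from plant import robot, imaging
import pickle
W=imaging.read_camera("wrist"); T=imaging.read_camera("top"); S=imaging.read_camera("scene"); d={"wrist":W,"top":T,"scene":S}; pickle.dump(d,open("cams6.pkl","wb"))
from h import *
import h as hh
def col(c,n):
    F=cv2.GaussianBlur(c["frame"],(3,3),0); h=cv2.cvtColor(F,cv2.COLOR_RGB2HSV).astype(int)
    return (h[...,0]>100)&(h[...,0]<130)&(h[...,1]>90)&(h[...,2]>45)
hh.colour=col
im=W["frame"][:,:,::-1].copy()
zb=.226-.1225
for z,r in ((.165+zb,.024),(zb,.026)): cv2.polylines(im,[np.round(proj(W,ring(.4955,.031,z,r))).astype(np.int32)],True,(0,255,0))
for r in (.041,.08): cv2.polylines(im,[np.round(proj(W,ring(.4955,.031,.078,r))).astype(np.int32)],True,(0,0,255))
f=lambda a:cv2.resize(a,(400,400),interpolation=cv2.INTER_CUBIC)
cv2.imwrite("pics/w7.png",np.hstack([f(im[60:300,140:380]),f(S["frame"][60:300,180:420,::-1])]))
E
```

```text
14.35 [0.4958 0.0335 0.2261] tilt [-0.002  0.    -1.   ] shares [-0.003 -0.012  0.128] [-0.1  0.6 -1.6] 0.04752519607909766
```

View pics/w7.png

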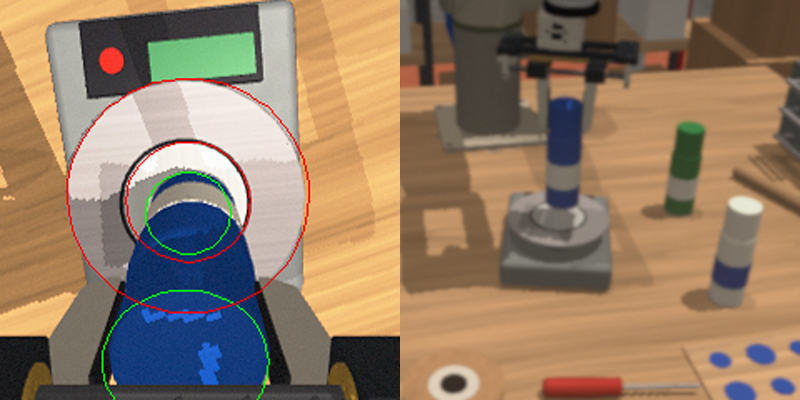

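The can hangs upright over the pan, with its base at about (190,213) and the true ring centre about (185,199). The ring is about 2 mm nearer the robot and to the right of the can. I'll nudge and lower slowly.

jog_arm([
  [[0.004,-0.007,0.03],[0,0,0]],
  [[0.008,-0.014,0.05],[0,0,0]],
  [[0.008,-0.014,0.07],[0,0,0]],
  [[0.008,-0.014,0.09],[0,0,0]],
  [[0.008,-0.014,0.1],[0,0,0]],
])

```text
t: 15.0
tool_pos: [0.4938, 0.0306, 0.207]
orientation: [-0.575, -3.088, 0.0]
force: [-0.2, -0.0, -2.2]
opening: 0.0475
gripper_force: 29.9
```

jog_arm([
  [[0,0,0.003],[0,0,0]],
  [[0,0,0.006],[0,0,0]],
  [[0,0,0.009],[0,0,0]],
  [[0,0,0.012],[0,0,0]],
  [[0,0,0.015],[0,0,0]],
])

```text
t: 15.5
tool_pos: [0.4941, 0.0306, 0.2047]
orientation: [0.574, 3.088, 0.0]
force: [-0.4, -0.4, -2.2]
opening: 0.0481
gripper_force: 29.9
```

jog_arm([
  [[0,0,0.003],[0,0,0]],
  [[0,0,0.006],[0,0,0]],
  [[0,0,0.009],[0,0,0]],
  [[0,0,0.01],[0,0,0]],
  [[0,0,0.01],[0,0,0]],
])

```text
t: 16.0
tool_pos: [0.494, 0.0306, 0.2026]
orientation: [-0.575, -3.088, 0.0]
force: [0.0, 0.3, -2.1]
opening: 0.0473
gripper_force: 29.9
```

```bash
python3 go.py .494 .0295 .1985
```

```text
16.0 [0.494  0.0306 0.2026] tilt [-0. -0. -1.] shares [-0.002 -0.005  0.02 ] [ 0.   0.3 -2.1] 0.047330950743202184
```

jog_arm([
  [[0,-0.003,0.003],[0,0,0]],
  [[0,-0.003,0.006],[0,0,0]],
  [[0,-0.003,0.009],[0,0,0]],
  [[0,-0.003,0.012],[0,0,0]],
  [[0,-0.003,0.012],[0,0,0]],
])

```text
t: 16.5
tool_pos: [0.4938, 0.03, 0.2002]
orientation: [-0.575, -3.089, 0.0]
force: [-0.5, -0.4, -1.7]
opening: 0.0477
gripper_force: 29.9
```

jog_arm([
  [[0,0,0.003],[0,0,0]],
  [[0,0,0.006],[0,0,0]],
  [[0,0,0.009],[0,0,0]],
  [[0,0,0.01],[0,0,0]],
  [[0,0,0.01],[0,0,0]],
])

```text
t: 17.0
tool_pos: [0.4939, 0.03, 0.1983]
orientation: [0.574, 3.088, -0.0]
force: [-0.1, -0.7, -0.6]
opening: 0.0477
gripper_force: 29.9
```

jog_arm([
  [[0,0,0.003],[0,0,0]],
  [[0,0,0.006],[0,0,0]],
  [[0,0,0.008],[0,0,0]],
  [[0,0,0.008],[0,0,0]],
  [[0,0,0.008],[0,0,0]],
])

```text
t: 17.5
tool_pos: [0.4939, 0.03, 0.1968]
orientation: [0.574, 3.088, -0.0]
force: [-0.3, -0.1, -0.2]
opening: 0.0479
gripper_force: 29.9
```

```bash
python3 go.py .494 .0295 .1985
```

```text
17.5 [0.4939 0.03   0.1968] tilt [ 0. -0. -1.] shares [-0.001 -0.002 -0.009] [-0.3 -0.1 -0.2] 0.047866586103305235
```

The pan now carries the weight. I'll release by opening in two stages, then retreat upward.

jog_arm([
  [[0,0,0],[0,0,0]],
  [[0,0,0],[0,0,0]],
  [[0,0,0],[0,0,0]],
  [[0,0,0],[0,0,0]],
  [[0,0,0],[0,0,0]],
], hand=-0.2)

```text
t: 18.0
tool_pos: [0.4938, 0.0301, 0.1966]
orientation: [-0.574, -3.089, 0.0]
force: [0.5, 0.4, -0.4]
opening: 0.0559
gripper_force: 0.0
```

jog_arm([
  [[0,0,0],[0,0,0]],
  [[0,0,0],[0,0,0]],
  [[0,0,0],[0,0,0]],
  [[0,0,0],[0,0,0]],
  [[0,0,0],[0,0,0]],
], hand=-1)

```text
t: 18.5
tool_pos: [0.4938, 0.0301, 0.1966]
orientation: [-0.575, -3.089, 0.0]
force: [-0.1, -0.1, -0.9]
opening: 0.0902
gripper_force: 0.0
```

jog_arm([
  [[0,0,-0.05],[0,0,0]],
  [[0,0,-0.15],[0,0,0]],
  [[0,0,-0.3],[0,0,0]],
  [[0,0,-0.45],[0,0,0]],
  [[0,0,-0.6],[0,0,0]],
])

```text
t: 19.0
tool_pos: [0.4937, 0.0301, 0.3187]
orientation: [0.574, 3.088, 0.0]
force: [0.6, -0.5, -0.3]
opening: 0.093
gripper_force: 0.0
```

```bash
python3 - <<'E'
from plant import robot, imaging
import pickle
d={n:imaging.read_camera(n) for n in ("wrist","top","scene")}; pickle.dump(d,open("cams7.pkl","wb"))
from h import *
import h as hh
def col(c,n):
    F=cv2.GaussianBlur(c["frame"],(3,3),0); h=cv2.cvtColor(F,cv2.COLOR_RGB2HSV).astype(int)
    return (h[...,0]>100)&(h[...,0]<130)&(h[...,1]>90)&(h[...,2]>45)
hh.colour=col
for z0 in (.0752,):
  for n in ("scene","wrist"): print(n,hh.fit(d,"blue",[(z0,.026,z0+.115,.026),(z0+.115,.024,z0+.165,.024)],(.494,.03),rad=13,hull=True,names=(n,)))
f=lambda a,w,h:cv2.resize(a,(w,h),interpolation=cv2.INTER_CUBIC)
cv2.imwrite("pics/end.png",np.hstack([f(d["wrist"]["frame"][:,100:400,::-1],420,538),f(d["scene"]["frame"][90:300,130:278,::-1],379,538)]))
E
python3 go.py .494 .0295 .3
```

```text
scene (array([0.48169183, 0.03623035]), np.float64(0.29012489318847656), [934])
wrist (array([0.49084975, 0.03155807]), np.float64(0.08783578872680664), [3047])
19.15 [0.4951 0.03   0.3201] tilt [ 0.006 -0.    -1.   ] shares [ 0.005 -0.005  0.1  ] [0.6 0.6 0.4] 0.09292239257956508
```

The can is standing and the gripper is clear. The fit puts it within about 3 mm of the ring centre, and 19 s of the 58 s have been used.

```bash
python3 -c "
from plant import robot
print(robot.close_job())"
```

```text
the job is handed in; nothing more can be done
None
```

The job is handed in at about 19 s: the marker stands at the bottom of the yellow holder and the blue can stands upright on the pan, about 3 mm off the ring's centre by camera fit. I lowered the can slowly, with the pan sinking only about 3 mm before I let go, and did not touch the white and green cans. I had used all 10 picture views by then, so the final positions were checked by fitting the camera images, not by eye.

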